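Ready the lamp driver board for test: fold the contact plate down, close the cover

ROBOT

A 6-joint arm with a two-finger parallel gripper is mounted at the origin on a cart in front of the work surface, level with it; the furniture and walls round the work are solid. World frame = base frame: x ahead of the robot, y to its left, z up, the work surface at z = 0. Lengths are in mm, angles in rad, forces in N, time in s.
With the tool pointing down it reaches from about 375 to 900 mm from the base axis. Payload 3.1 kg.
Tool frame: the origin (TCP) lies midway between the tips of the shut fingers; the grasp point (between the pads) lies env.grasp_offset behind it (env.grasp_offset is the distance from the TCP to the grasp point, in mm); z points along the fingers, y is the line along which they close (so a half turn about z gives the same grasp; the last joint's range is limited). The gripper opens to 87 mm and grips with 3 to 60 N. Pads are 19 mm wide; open, the fingers measure 117 mm over their backs; the gripper's body (75 mm by 190 mm) begins 51 mm behind the grasp point.
Start: joints at [-1.319, 0.527, 1.433, -0, 1.181, -0.178], TCP at [260.45, -568.122, 222.548] pointing down, gripper open.
Joint ranges: [-3.08, 3.08], [-0.75, 2.2], [0.22, 2.44], [-1.43, 4.57], [0, 2.65], [-2.85, 2.85]. Speed limits (rad/s): [2.79, 2.79, 3.14, 3.14, 3.14, 3.14].

INTERFACE

Orientations are given as a unit quaternion [x, y, z, w].
In Python, from plant import env gives the robot as it stands. Calls block until the motion is done:
- env.move_pose(position, orientation): joint-space move of the TCP to a pose.
- env.move_linear(position, velocity=150, rotation=None, force_limit=None): straight line of the TCP; rotation=None keeps the orientation; velocity is the mean speed in mm/s. With force_limit (N) it stops when the force on the tool has changed by that much, and returns True; else False.
- env.set_joints(angles): joint-space move.
- env.gripper_open() and env.close_gripper(force=None): open the fingers fully, or close them until they stop; force is the grip in N (None keeps the last).
- env.hold(seconds).
- env.ik(position, orientation): joint angles nearest the present ones, or None.
- env.get_obs(): the state.
- env.capture(name): name is "side" or "top" or "wrist"; returns a dict with "color" (480x640x3 uint8, blue, green, red), "intrinsics" (3x3 intrinsics, pixels), "k1" (the pictures are not rectified: a ray, as slopes to the right and down, at radius r is drawn at 1 + k1 r^2 times it, then the intrinsics apply), "world_to_cam" (4x4, takes a point from world to camera coordinates). Camera axes: x right, y up, looking along -z (the intrinsics and any distortion apply to the point x, -y, -z); pixel columns grow to the right and rows downward; lengths in mm; the calibration is good to about 2 mm. A picture is of the moment at which its call begins. There is no depth.
A pose or a line that the arm cannot do raises env.IKError and nothing moves.
- env.sign_off(): hands the job in; it is judged then, once.
The state is a dict: "t": time; "joints": joint angles; "qd": joint speeds; "tau": joint torques, N m; "ee_pos": TCP position; "tcp_rot": TCP orientation; "wrist_force": force on the tool from outside, world axes, zero at the start; "torque": the same for the moment, N m; "width": finger opening in mm; "gripper_force": force on a finger pad.
Only numpy, scipy, OpenCV 4.12 (cv2) and the standard library are available. Lean on these libraries where they do the work, as an engineer would, in place of code of your own. Each camera call takes 0.05 s, during which the arm holds its last target. There are 200 camera calls.

TASK

A lamp driver board lies in the nest of the open test box. With the fingertips only, push the upright contact plate over and down until it lies flat over the board, and after that swing the hinged window cover down over it and press it fully shut, gently and without letting it slam. Grip and lift nothing, keep the fingers off the board itself so that it stays in its nest, and leave the things round the box where they are.

Things in the scene. Friction and masses are not known exactly. Their poses are not given: they have to be found in the camera images.
- test_box: grey sheet-metal test box, 160 (x) x 200 (y) x 85 mm high with 4 mm walls, fixed to the bench, open at the top. Origin: centre of its underside; x points to its rear (the cover's hinge side), y to its left (the contact plate's hinge side), z up. A deck lies 45 mm up; the nest on it is 51 mm up.
- board: loose lamp driver board, 50 (x) x 70 (y) mm, 13 mm high with its components, 40 g. Origin: centre of its underside. It lies in the nest with 1.5 mm play and may not be touched.
- nest (a point): where the board's origin belongs: 12 mm in front of and 18 mm to the left of the box's centre, 51 mm up, in the box's axes
- contact_plate (a joint): angle of the contact plate, rad: 0 = flat over the board, about 1.5 = upright. It turns about a line along the box's x axis at the left of the nest. Stiff hinge that stays where it is left; about 1 N at the free edge moves it. A slightly soft stop ends it at 0.
- plate_hinge (a point): middle of the contact plate's hinge line, fixed in the box: x -12, y +72, z 71 mm in the box's axes. The plate is a dark brown board 82 mm wide along this line and 6 mm thick, its mid-plane on the line; its free edge is 104 mm away. Flat, its upper face is 74 mm up, 11 mm below the box's rim.
- plate_edge (a point): middle of the contact plate's free edge, on the outer face (upward when flat, to the left when upright). Brass probe pins stick out 13 mm from the other face; their heads stand 1.5 mm proud of the outer one. The point's axes are those of the box when the plate is flat, and turn with it.
- cover (a joint): angle of the window cover, rad: 0 = shut, 1.5 to 1.8 = open, about upright or leaning back a little. It turns about a line along the box's y axis on the rear rim. Stiff hinge that stays where it is left; 1 to 4 N at the front edge move it. A slightly soft stop ends it at 0. It cannot be shut while the contact plate stands up.
- cover_hinge (a point): middle of the cover's hinge line, fixed in the box: x +83, y 0, z 90 mm in the box's axes. The cover is a grey frame of 22 mm wide bars round a clear window, 204 mm wide and 8 mm thick, its mid-plane on the hinge line. Shut, its outer face is 94 mm up.
- cover_edge (a point): middle of the front edge of the cover's frame, on the outer face (upward when shut, to the rear when open), 165 mm from the hinge line. A lip 90 mm wide and 4 mm thick reaches 20 mm further at the mid-plane. The point's axes are those of the box when shut, and turn with the cover.
- shade: white moulded lamp shade, 88 mm across, 34 mm high, loose to the right of the box; leave it. Origin: centre of its underside
- driver_tool: screwdriver with a red handle, 141 x 22 x 22 mm, lying along its x with the handle at +x, loose to the left of the box; leave it. Origin: centre of its underside
- tin: round white tin, 49 mm across, 19 mm high, loose in front of the box; leave it. Origin: centre of its underside
Mind the look-alikes: they are no part of the job. Of the things that look like the board, the largest one is meant.

How it is judged:
By the outcome, as a careful person would: the job done as asked, in the order asked, and still so for the second after the job is handed in, with the robot touching nothing.
It also fails if it takes over 45 s, if anything falls off the work surface, if the arm or the gripper's body presses on something with over 40 N, if the wrist force passes 120 N, or if a joint passes its speed limit or range.

## Working session

There is one attempt and no reset: what is moved stays moved. The work goes in short steps, each a Python script; the robot and the scene stay as the last script left them, time stands still between calls to the robot, and variables do not carry over. Pictures are saved under pics/ and viewed, at most 10 in all, crops included, and the job is handed in when it is done.

```bash
ls; mkdir -p pics; python3 - <<'E'
from plant import env
import cv2
for n in("top","side"):
    c=env.capture(n); cv2.imwrite(f"pics/{n}0.png",c["color"]); print(n,c["intrinsics"].tolist(),c["k1"],c["world_to_cam"].round(4).tolist())
print(env.grasp_offset,env.get_obs())
E
```

```text
pics
top [[596.9403553835677, 0.0, 317.259650208761], [0.0, 596.9403553835677, 240.9300857758838], [0.0, 0.0, 1.0]] -0.007291471815654173 [[-0.0242, -0.9996, -0.0151, 51.1462], [0.9984, -0.0249, 0.0515, -534.6866], [-0.0519, -0.0138, 0.9986, -1106.5785], [0.0, 0.0, 0.0, 1.0]]
side [[491.9810772361372, 0.0, 317.89206518335266], [0.0, 491.9810772361372, 236.57610664199163], [0.0, 0.0, 1.0]] -0.08503561840445119 [[-0.9639, -0.2659, -0.0131, 526.8579], [0.1277, -0.505, 0.8536, -140.6854], [-0.2336, 0.8211, 0.5207, -789.4803], [0.0, 0.0, 0.0, 1.0]]
18.700000000000003 {'t': 0.1, 'joints': array([-1.31947946e+00,  5.28349409e-01,  1.43378880e+00,  1.41343775e-05,
        1.18137962e+00, -1.78532930e-01]), 'qd': array([ 0.00104609,  0.00021928, -0.00032189, -0.0002436 ,  0.0016038 ,
        0.00018953]), 'tau': array([ 7.14784528e-04, -4.40984809e+01, -1.77151072e+01,  6.34855963e-02,
        5.33721037e-02, -4.68490680e-05]), 'ee_pos': array([ 260.30403562, -567.48826589,  221.67944442]), 'tcp_rot': array([ 9.76992535e-01,  2.13271327e-01, -2.84914808e-05, -9.62185762e-04]), 'wrist_force': array([-0.05264565,  0.13127901, -0.77666458]), 'torque': array([ 0.00972409, -0.0068466 ,  0.00852068]), 'gripper_force': 0.0, 'width': 86.92021918615795}
```

View pics/top0.png

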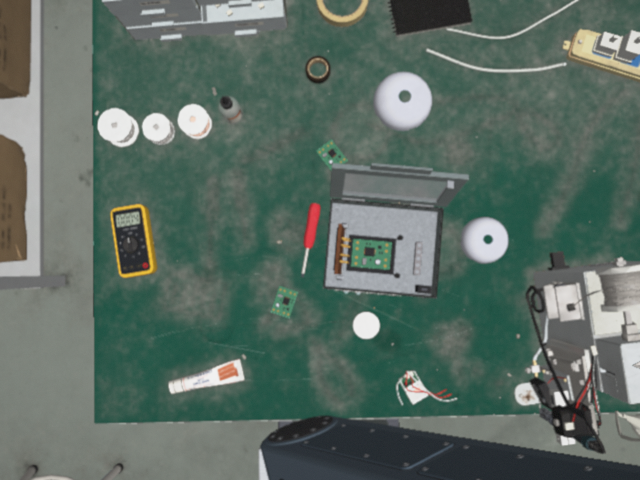

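View pics/side0.png

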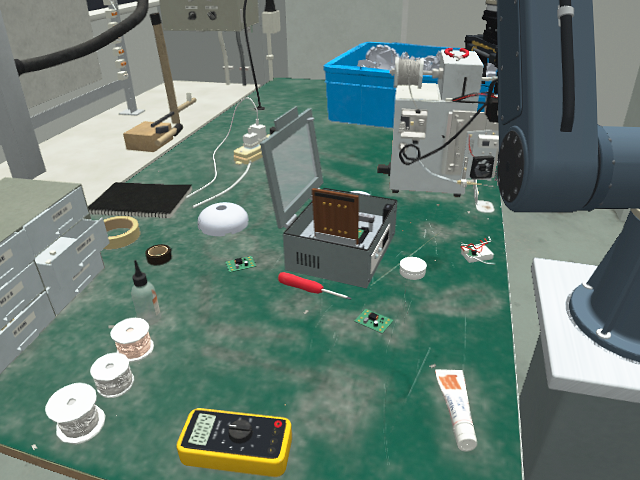

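The top view shows the box with rim corners at about (325,293), (437,297), (442,207) and (331,200). The brown plate stands upright at (341,250), the cover is open to the rear at (400,185), the tin is at (366,325), and the screwdriver is at (310,240). I'll zoom in next.

```bash
cat > h.py <<'E'
import numpy as np, cv2
def proj(c,P):
    P=np.atleast_2d(P); W=c["world_to_cam"]; q=P@W[:3,:3].T+W[:3,3]
    s=np.c_[q[:,0]/-q[:,2],-q[:,1]/-q[:,2]]; s=s*(1+c["k1"]*(s**2).sum(1,keepdims=True))
    K=c["intrinsics"]; return s@K[:2,:2].T+K[:2,2]
def cast(c,uv,z):
    K=c["intrinsics"]; uv=np.atleast_2d(uv).astype(float)
    s=cv2.undistortPoints(uv[:,None],K,np.array([c["k1"],0,0,0.]))[:,0]
    W=c["world_to_cam"];R=W[:3,:3]; o=-R.T@W[:3,3]; d=np.c_[s[:,0],-s[:,1],-np.ones(len(s))]@R
    return o+d*((z-o[2])/d[:,2])[:,None]
E
python3 - <<'E'
import cv2,numpy as np
a=cv2.imread("pics/top0.png")[155:305,315:475]; b=cv2.imread("pics/side0.png")[100:290,250:410]
cv2.imwrite("pics/z0.png",np.hstack([cv2.resize(a,(480,450),interpolation=cv2.INTER_CUBIC)]))
cv2.imwrite("pics/z1.png",cv2.resize(b,None,fx=3,fy=3,interpolation=cv2.INTER_CUBIC))
E
```

```text
(no output)
```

View pics/z0.png

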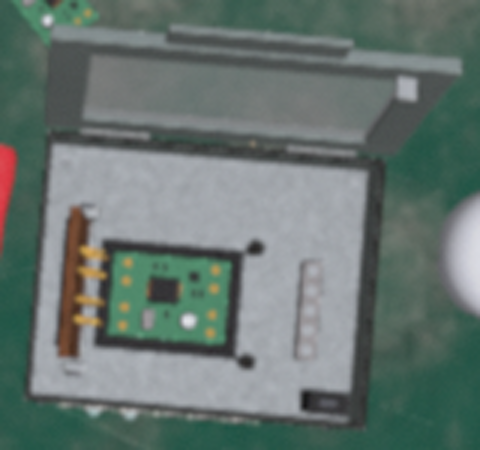

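View pics/z1.png

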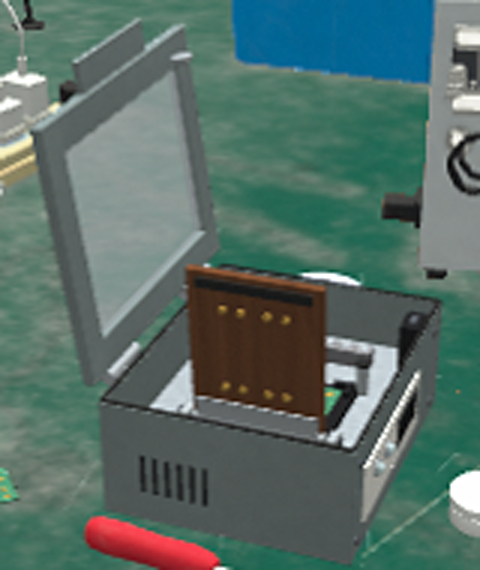

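Zoomed top view: the rim's outer corners in the crop are FL (28,397), FR (362,427), RR (383,160) and RL (50,140). The board sits in its nest at (168,297), and the plate's upper edge runs from (77,207) to (67,355). In the zoomed side view the rim corners are RL (102,402), FL (352,447) and FR (441,300). The plate's top edge runs (187,267) to (326,290), and the cover's front-edge corners are at (36,130) and (183,28).

```bash
python3 - <<'E'
from plant import env
from h import *
from scipy.optimize import least_squares
t=env.capture("top"); s=env.capture("side")
T=lambda *p: np.array(p)/3.+[315,155]
S=lambda *p: np.array(p)/3.+[250,100]
L=dict(FL=(-80,100,85),FR=(-80,-100,85),RR=(80,-100,85),RL=(80,100,85))
obs=[(t,T(28,397),'FL'),(t,T(362,427),'FR'),(t,T(383,160),'RR'),(t,T(50,140),'RL'),(s,S(102,402),'RL'),(s,S(352,447),'FL'),(s,S(441,300),'FR')]
def w(b,p):
    c,n=np.cos(b[2]),np.sin(b[2]); p=np.atleast_2d(p); return np.c_[b[0]+c*p[:,0]-n*p[:,1],b[1]+n*p[:,0]+c*p[:,1],p[:,2]]
f=lambda b: np.concatenate([proj(c,w(b,L[k]))[0]-u for c,u,k in obs])
r=least_squares(f,[530,-20,-.05]); b=r.x; print(b,r.fun.round(1).reshape(-1,2).tolist())
np.save("box.npy",b)
def plate(a,p): # p: x along hinge, d dist from hinge, n normal (outer)
    x,d,n=p; return w(b,(-12+x,72-d*np.cos(a)+n*np.sin(a),71+d*np.sin(a)+n*np.cos(a)))
def cover(a,p):
    y,d,n=p; return w(b,(83-d*np.cos(a)+n*np.sin(a),y,90+d*np.sin(a)+n*np.cos(a)))
# plate angle from outer top corners (side), cover from front outer/inner corners
g=lambda a:np.concatenate([proj(s,plate(a[0],(41,104,3)))[0]-S(187,267),proj(s,plate(a[0],(-41,104,3)))[0]-S(326,293)])
r=least_squares(g,[1.5]);print("plate",r.x,r.fun.round(1))
g=lambda a:np.concatenate([proj(s,cover(a[0],(102,165,-4)))[0]-S(48,133),proj(s,cover(a[0],(-102,165,-4)))[0]-S(186,30)])
r=least_squares(g,[1.6]);print("cover",r.x,r.fun.round(1))
for n,uv,z in(("tin",(366,325),19),("shade",(487,240),30),("drv",[(314,205),(304,273)],11)): print(n,cast(t,uv,z).round(0).tolist())
E
```

```text
[ 5.16828051e+02 -7.96563062e+01 -1.06978640e-01] [[-0.9, 1.4], [1.9, 1.0], [1.5, -1.0], [-0.8, -3.5], [-1.1, 0.5], [1.9, 2.6], [0.5, 0.5]]
plate [1.64400232] [-0.2  0.5 -0.  -0.6]
cover [1.70618856] [-0.6 -0.7  0.7 -1.5]
tin [[377.0, -49.0, 19.0]]
shade [[529.0, -275.0, 30.0]]
drv [[604.0, 43.0, 11.0], [476.0, 64.0, 11.0]]
```

```bash
cat >> h.py <<'E'
b=np.load("box.npy"); b[2]=-0.102
def w(p):
    c,n=np.cos(b[2]),np.sin(b[2]); return np.array([b[0]+c*p[0]-n*p[1],b[1]+n*p[0]+c*p[1],p[2]])
Q=[np.cos(b[2]/2),np.sin(b[2]/2),0,0]   # tool down, tool y = -box y
def plate_tcp(a,d,g=0): # finger corner on outer face at distance d; g=gap
    n=3+g; return w((-12,72-d*np.cos(a)+n*np.sin(a)+15,71+d*np.sin(a)+n*np.cos(a)))
def cover_tcp(a,d,g=0,y=0):
    n=4+g; return w((83-d*np.cos(a)+n*np.sin(a)+9.5,y,90+d*np.sin(a)+n*np.cos(a)))
E
python3 - <<'E'
from plant import env
from h import *
env.close_gripper(10)
p=env.get_obs()["ee_pos"]; env.move_linear([p[0],p[1],340],250)
s=plate_tcp(1.95,88); hi=s.copy(); hi[2]=330
print(s,env.ik(hi,Q))
env.move_pose(hi,Q); env.move_linear(s,200)
o=env.get_obs(); print(o["t"],o["width"],o["ee_pos"],o["wrist_force"])
cs=[env.capture(n) for n in("top","side")]
cv2.imwrite("pics/a.png",np.hstack([cs[0]["color"][150:350,270:470],cs[1]["color"][60:260,220:420]]).repeat(2,0).repeat(2,1)[:400,:800])
E
```

```text
[517.34979487  43.29238522 151.63791243] [-1.31984620e-01  2.66705189e-01  1.54979228e+00 -4.44089210e-16
  1.32509518e+00  1.54081171e+00]
5.7417 0.55620613154781 [518.24094041  43.04380684 152.38869949] [-0.93597565 -0.03111424  0.36707615]
```

View pics/a.png

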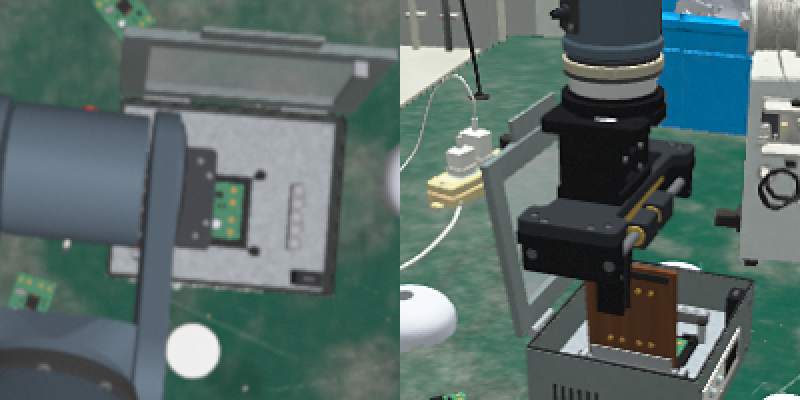

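The finger stands left of the upright plate, just below its top edge, with its centre at (613,290) in the right half. The plate spans 590–678 there. The gripper body is clear of the cover. Next I push the plate.

```bash
python3 - <<'E'
from plant import env
from h import *
A=np.linspace(1.8,0.12,13)
for a in A:
    d=88+22*(1-a/1.8)
    hit=env.move_linear(plate_tcp(a,d),70,force_limit=15)
    o=env.get_obs(); print(round(a,2),hit,o["wrist_force"].round(1))
    if hit: break
else:
    p=plate_tcp(0,110); p[2]-=4
    print(env.move_linear(p,15,force_limit=8)); o=env.get_obs()
print(o["t"],o["ee_pos"],o["wrist_force"],plate_tcp(0,110))
cs=[env.capture(n) for n in("top","side")]
cv2.imwrite("pics/b.png",np.hstack([cs[0]["color"][150:350,270:470],cs[1]["color"][100:300,220:420]]).repeat(2,0).repeat(2,1))
E
```

```text
1.8 False [-1.3 -0.6 -0.6]
1.66 False [ 0.5 -0.   0.7]
1.52 False [ 0.  -0.3  0.2]
1.38 False [-0.6  0.7 -0. ]
1.24 False [-0.   0.4  0.1]
1.1 False [ 0.5 -0.1 -0.9]
0.96 False [-0.4 -0.  -0.8]
0.82 False [ 0.6  0.5 -0.4]
0.68 False [-1.   0.5  0.5]
0.54 False [-0.1 -1.1 -0.6]
0.4 False [-0.2 -0.7 -0.8]
0.26 False [-0.3 -0.4 -0.2]
0.12 False [ 1.3  0.4 -0.4]
True
11.2083 [ 502.64234154 -100.60489681   74.30915335] [-0.69954071  0.58908384  6.18280484] [ 502.54848671 -101.31488521   74.        ]
```

View pics/b.png

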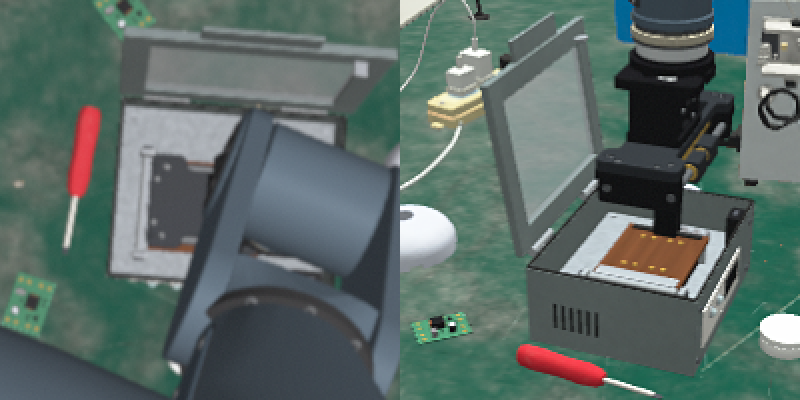

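The plate now lies flat over the board: brown, at (655,255) in the right half, with the finger on its free edge. The screwdriver has not moved. I'll press a little firmer, then go over and behind the cover.

```bash
python3 - <<'E'
from plant import env
from h import *
p=env.get_obs()["ee_pos"]; q=p.copy(); q[2]-=5
env.move_linear(q,15,force_limit=10); o=env.get_obs(); print(o["ee_pos"],o["wrist_force"])
q=p.copy(); q[2]=110; env.move_linear(q,60); q[2]=340; env.move_linear(q,250)
s=cover_tcp(1.95,150); hi=s.copy(); hi[2]=340
c=env.capture("side")["color"]
env.move_linear(hi,200); print(env.move_linear(s,150,force_limit=15))
o=env.get_obs(); print(o["t"],s,o["ee_pos"],o["wrist_force"])
d=env.capture("side")["color"]
cv2.imwrite("pics/c.png",np.hstack([c[100:300,220:420],d[100:300,220:420]]).repeat(2,0).repeat(2,1))
E
```

```text
[ 502.64094163 -100.59883879   74.29298763] [-0.70046826  0.09447792  6.73487189]
False
15.2667 [667.78233177 -95.10726397 227.86323393] [668.43414898 -95.39346415 229.10835867] [ 0.80780199  0.18998546 -0.61363611]
```

View pics/c.png

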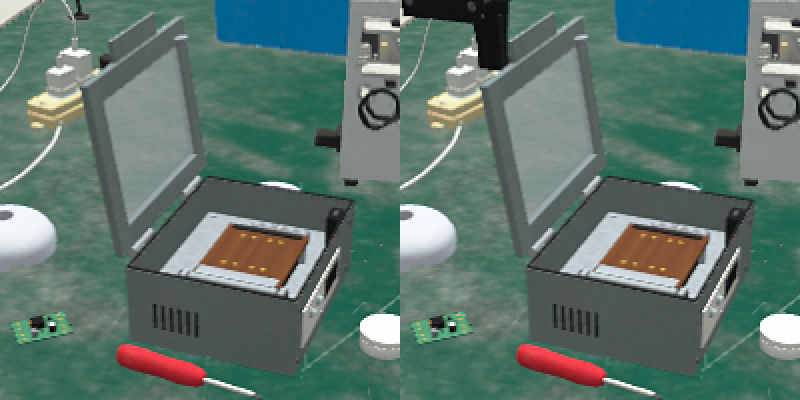

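The left half shows the plate flat and released. In the right half the closed fingers stand behind the open cover, with the tip at (490,65). Next I swing the cover down.

```bash
python3 - <<'E'
from plant import env
from h import *
A=np.linspace(1.82,0.1,14); M=0
for a in A:
    d=150+13*(1-a/1.82)
    hit=env.move_linear(cover_tcp(a,d),70 if a>.3 else 35,force_limit=20)
    o=env.get_obs(); f=o["wrist_force"]; print(round(a,2),hit,f.round(1))
    if hit: break
else:
    p=cover_tcp(0,163.5); p[2]-=5
    print(env.move_linear(p,12,force_limit=12)); o=env.get_obs()
print(o["t"],o["ee_pos"],o["wrist_force"],cover_tcp(0,163.5))
c=env.capture("side")["color"]
cv2.imwrite("pics/d.png",c[100:300,220:420].repeat(2,0).repeat(2,1))
E
```

```text
1.82 False [-0.7 -1.2  0.1]
1.69 False [0.4 0.1 0.3]
1.56 False [ 0.4  0.1 -0.3]
1.42 False [-0.4 -0.3  0.2]
1.29 False [-0.4 -1.1 -0.7]
1.16 False [-0.5 -0.3  0.1]
1.03 False [ 0.1  0.3 -0.1]
0.89 False [-0.7 -0.3  0.6]
0.76 False [-0.2  0.   0.5]
0.63 False [-0.3  1.1  0.7]
0.5 False [-0.1 -0.5  0.1]
0.36 False [ 0.  -0.  -0.1]
0.23 False [0.7 0.  0.7]
0.1 False [-0.8  0.8  0.2]
True
23.4 [447.2540036  -72.64069824  94.31107155] [-0.14084242  0.15301308  6.55226162] [446.19707285 -72.4268573   94.        ]
```

View pics/d.png

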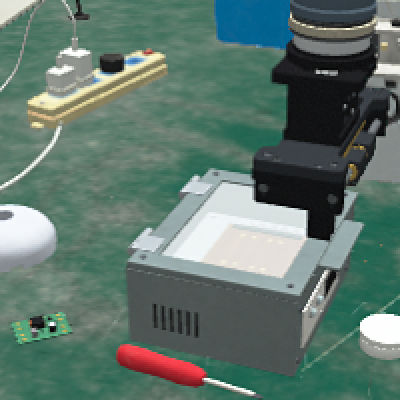

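The cover is down on the rim and the fingers rest on its front bar at (320,230). I'll do one gentle extra press, retreat and check.

```bash
python3 - <<'E'
from plant import env
from h import *
p=env.get_obs()["ee_pos"]; q=p.copy(); q[2]-=3
print(env.move_linear(q,8,force_limit=20)); env.hold(.4); o=env.get_obs(); print(o["ee_pos"],o["wrist_force"])
q=p.copy(); q[2]=115; env.move_linear(q,30); q[2]=330; env.move_linear(q,200)
q=q+[-20,-250,0]; env.move_linear(q,200); print(env.get_obs()["t"])
cs=[env.capture(n) for n in("top","side")]
cv2.imwrite("pics/e.png",np.hstack([cs[0]["color"][150:350,270:470],cs[1]["color"][100:300,220:420]]).repeat(2,0).repeat(2,1))
E
```

```text
True
[447.24950681 -72.62495332  94.28696097] [-0.79556501  0.50283442  6.79014533]
27.6
```

View pics/e.png

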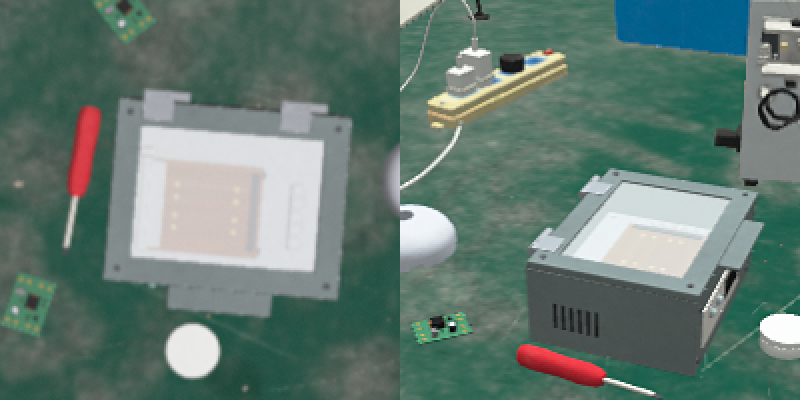

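The cover is flush on the box and the plate lies flat beneath the window. The screwdriver, the tin at (193,350) and the decoy boards are where they were.

```bash
python3 -c "
from plant import env
print(env.sign_off())"
```

```text
the job is handed in; nothing more can be done
None
```

The contact plate lies flat over the board, the window cover is pressed shut over it, and the job was handed in about 28 s into the 45 s; the last pictures show the things round the box where they were.

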